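# Put the fan painter's desk pieces back in their fitted trays

## Robot

A 7-joint arm with a two-finger parallel gripper is mounted at the origin on the work surface. World frame = base frame: x ahead of the robot, y to its left, z up, the work surface at z = 0. Lengths are in mm, angles in rad, forces in N, time in s.
With the tool pointing down it reaches from about 400 to 750 mm from the base axis. Payload 19.5 kg.
Tool frame: the origin (TCP) lies at the centre of the arm's flange, where the gripper is bolted on; the fingertips stand 173 mm ahead of it and the grasp point (between the pads) lies 155 mm ahead of it; x points along the fingers, z is the direction in which the jaws open and shut, and the axes are right-handed (so a half turn about x gives the same grasp; the last joint's range is limited). The gripper opens to 85 mm and grips with 20 to 120 N. Pads are 22 mm wide; open, the fingers measure 114 mm over their backs; the gripper's body (76 mm by 85 mm) begins 54 mm behind the grasp point. The pads swing forward as they close: fully open they stand 13 mm farther back than shut.
Start: joints at [-0.042, 0.707, -0.028, 1.485, 0.022, 0.951, -0.075], TCP at [574.992, 0.002, 404.668] pointing down, gripper open.
Joint ranges: [-2.71, 2.71], [-0.32, 2.16], [-1.57, 1.52], [0, 2.45], [-1.46, 4.6], [0, 2.02], [-2.83, 2.83]. Speed limits (rad/s): [1.89, 1.89, 2.57, 2.57, 3.01, 3.01, 3.01].

## Interface

Orientations are given as a unit quaternion [w, x, y, z].
In Python, from cell import r, fingers, optics, workorder, finder gives the robot as it stands. Calls block until the motion is done:
- r.reach(position, orientation): joint-space move of the TCP to a pose.
- r.line_to(position, feed=150, rotation=None): straight line of the TCP; rotation=None keeps the orientation; feed is the mean speed in mm/s.
- r.movej(angles): joint-space move.
- fingers.release() and fingers.grab(): open the fingers fully, or close them until they stop; the grip force is fixed at half the most.
- r.wait(seconds).
- r.ik(position, orientation): joint angles nearest the present ones, or None.
- r.sense(): the state.
- optics.capture(name): name is "scene" or "side" or "wrist"; returns the picture (384x512x3 uint8, red, green, blue); there is no depth.
- optics.camera_info(name): a dict with "fx", "fy", "cx", "cy" (pixels), "rvec" (rotation vector, rad) and "tvec" (3), from world to camera coordinates, as OpenCV has them; the wrist camera has in their place "hand_eye" (4x4, takes a point from camera to tool coordinates, whose origin is the TCP and whose axes are the tool frame's). Camera axes: x right, y down, z forward; pixel columns grow to the right and rows downward; lengths in mm; the calibration is good to about 2 mm. A picture is of the moment at which its call begins: read the wrist's pose just before it. camera_info takes no time and is no camera call.
A pose or a line that the arm cannot do raises r.Unreachable and nothing moves.
- workorder.close_job(): hands the job in, once; it reports no verdict.
Trained networks look in the newest picture that a camera, given by its name, has taken for a name from the list of things; names that differ only in an ending like _2 or _b are one class to them, and where a whole thing is asked for, a point or a joint stands for the part that bears it (a point fixed in the world has none). Each returns a list of dicts, best first, with "conf" (0 to 1); they miss things now and then, are a little off and sometimes report something else, mostly with a low value. They report only what shows in the picture. A call takes as long as a camera call. They do not tell look-alikes from the thing itself.
- finder.spot_in(camera, thing): "position" ([column, row] in pixels, amid what is visible of it).
The state is a dict: "clock": time; "joint_pos": joint angles; "joint_vel": joint speeds; "tau": joint torques, N m; "position": TCP position; "ee_rot": TCP orientation; "ft_force": force on the tool from outside, world axes, zero at the start; "moment": the same for the moment, N m; "gripper_width": finger opening in mm.
Only numpy, scipy, OpenCV 4.12 (cv2) and the standard library are available. Lean on these libraries where they do the work, as an engineer would, in place of code of your own. Each camera call takes 0.05 s, during which the arm holds its last target. There are 200 camera calls.

## Task

Tidy the painter's table: put the round ink stone, the little porcelain paste pot, the square seal and the oblong ink-stick case each into the wooden tray of its own shape and size. Each is to end upright and flat on its tray's floor, the seal and the case turned square with their trays; set them down gently rather than dropping or knocking them, and leave the rinsing cup and the paint dish where they are.

Things in the scene. Friction and masses are not known exactly. Their poses are not given: they have to be found in the camera images.
- inkstone: round lidded black ink stone, a plain cylinder 62 mm across and 45 mm tall, about 0.3 kg. Belongs in tray_round_large. Origin: centre of its underside, z up; it starts upright on the table.
- paste_pot: small round white porcelain pot of seal paste, a cylinder 40 mm across with straight sides to 40 mm and a low domed lid to 45 mm, about 0.12 kg; the lid does not come off. Belongs in tray_round_small. Origin: centre of its underside, z up; it starts upright on the table.
- seal: square tan soapstone seal, 36 x 36 mm and 50 mm tall, with a narrower square crown 28 x 28 mm on top up to 62 mm, about 0.2 kg; x and y along its sides. Belongs in tray_square. Origin: centre of its underside, z up; it starts upright on the table.
- ink_case: closed oblong brocade-covered ink-stick case, 120 mm long (its x) x 40 mm wide (its y) x 34 mm tall, about 0.2 kg; the lid does not open. Belongs in tray_long. Origin: centre of its underside, z up; it starts upright on the table.
- tray_round_large: larger round wooden tray fixed to the table; floor 6 mm above the table, rim 6 mm wide and 4 mm higher (10 mm above the table). Origin: centre of its underside, on the table, z up. 92 mm across outside, 80 mm inside.
- tray_round_small: smaller round wooden tray fixed to the table; floor 6 mm above the table, rim 6 mm wide and 4 mm higher (10 mm above the table). Origin: centre of its underside, on the table, z up. 70 mm across outside, 58 mm inside.
- tray_square: square wooden tray fixed to the table; floor 6 mm above the table, rim 6 mm wide and 4 mm higher (10 mm above the table). Origin: centre of its underside, on the table, z up. 64 x 64 mm outside, 52 x 52 mm inside; x and y along its sides.
- tray_long: oblong wooden tray fixed to the table; floor 6 mm above the table, rim 6 mm wide and 4 mm higher (10 mm above the table). Origin: centre of its underside, on the table, z up. 150 (x) x 68 mm (y) outside, 138 x 56 mm inside.
- rinse_cup: bystander: small white ceramic rinsing cup, 54 mm across, 50 mm tall, loose on the near side of the table. Origin: centre of its underside.
- paint_dish: bystander: low blue ceramic paint dish, 60 mm across, 25 mm tall, loose on the near side of the table. Origin: centre of its underside.
Things that resemble listed ones, but are neither listed nor needed, are in the scene too. Leave any yellow look-alike of the tray_square alone. Of the things that look like the seal, take the one that is farthest to the robot's left at the start.

How it is judged (in metres and radians):
At the end, for the whole second after the job is handed in: Each thing upright (0.08 rad) on its own tray's floor (underside 3 to 8.5 mm above the table), centred within 14 mm; case along its tray within 0.25 rad, seal square to its tray within 0.26 rad (any of four ways); all released and at rest; cup and dish within 25 mm of their start (horizontal distance between inkstone and tray_round_large below 0.014 m and z of inkstone in the frame of tray_round_large between 0.003 and 0.0085 m and angle between each of inkstone, paste_pot, seal, ink_case's own z axis and vertical below 0.08 rad and linear speed of each of inkstone, paste_pot, seal, ink_case below 0.01 m/s and angular speed of each of inkstone, paste_pot, seal, ink_case below 0.1 rad/s and contact force between each of inkstone, paste_pot, seal, ink_case and the fingers below 0.05 N and horizontal distance between paste_pot and tray_round_small below 0.014 m and z of paste_pot in the frame of tray_round_small between 0.003 and 0.0085 m and horizontal distance between seal and tray_square below 0.014 m and z of seal in the frame of tray_square between 0.003 and 0.0085 m and horizontal distance between ink_case and tray_long below 0.014 m and z of ink_case in the frame of tray_long between 0.003 and 0.0085 m and angle between the x axis of ink_case and the x axis of tray_long, either way round below 0.25 rad and (angle between the x axis of seal and the x axis of tray_square, either way round below 0.26 rad or angle between the x axis of seal and the y axis of tray_square, either way round below 0.26 rad) and not (distance of rinse_cup from where it was at the start of the episode above 0.025 m) and not (distance of paint_dish from where it was at the start of the episode above 0.025 m)); the robot touches nothing.
It fails at once if one of the four things falls or is flung: faster than 0.8 m/s while not held in the fingers (a drop of some 30 mm) ((contact force between inkstone and the fingers below 0.01 N and linear speed of inkstone above 0.8 m/s) or (contact force between paste_pot and the fingers below 0.01 N and linear speed of paste_pot above 0.8 m/s) or (contact force between seal and the fingers below 0.01 N and linear speed of seal above 0.8 m/s) or (contact force between ink_case and the fingers below 0.01 N and linear speed of ink_case above 0.8 m/s)).
It fails at once if the rinsing cup or the paint dish is moved more than 25 mm (distance of any of rinse_cup, paint_dish from where it was at the start of the episode above 0.025 m).
It also fails if it takes over 115 s, if anything falls off the work surface, if the arm or the gripper's body presses on something with over 40 N, if the wrist force passes 120 N, or if a joint passes its speed limit or range.

## Working session

There is one attempt and no reset: what is moved stays moved. The work goes in short steps, each a Python script; the robot and the scene stay as the last script left them, time stands still between calls to the robot, and variables do not carry over. Pictures are saved under pics/ and viewed, about 12 in all and at most 16, crops included, and the job is handed in when it is done.

```bash
mkdir -p pics; ls; python3 - <<'E'
from cell import r, fingers, optics, workorder, finder
import cv2
s=r.sense();print(s['clock'],s['position'],s['ee_rot'],s['gripper_width'])
for n in("scene","side","wrist"):
    im=optics.capture(n);cv2.imwrite(f"pics/{n}0.png",im[...,::-1]);print(n,optics.camera_info(n))
    for t in "inkstone paste_pot seal ink_case tray_round_large tray_round_small tray_square tray_long rinse_cup paint_dish".split():
        print(t,[(d['position'],round(d['conf'],2)) for d in finder.spot_in(n,t)])
print(r.sense()['clock'])
E
```

```text
pics
0.0 [5.74939921e+02 4.19024478e-02 4.04235749e+02] [ 7.06740631e-01 -3.03432572e-06  7.07472741e-01  2.16024658e-05] 85.49744099489311
scene {'fx': 387.9287550788865, 'fy': 387.9287550788865, 'cx': 254.07574941144415, 'cy': 189.2052182925052, 'rvec': array([ 1.82019584,  1.8222119 , -0.64377928]), 'tvec': array([-4.50729070e-01, -3.64493176e+02,  1.54548703e+03])}
inkstone [([347.8, 157.4], 0.56)]
paste_pot [([165.1, 156.5], 0.71)]
seal [([184.8, 228.2], 0.85), ([246.1, 181.4], 0.69), ([208.8, 167.5], 0.56), ([160.7, 204.2], 0.49)]
ink_case [([341.1, 231.0], 0.55)]
tray_round_large [([249.3, 179.5], 0.55)]
tray_round_small [([260.0, 243.8], 0.69)]
tray_square [([401.7, 200.8], 0.72), ([359.2, 197.5], 0.63)]
tray_long [([122.1, 190.9], 0.67)]
rinse_cup [([299.1, 171.6], 0.78)]
paint_dish [([211.3, 169.8], 0.48)]
side {'fx': 393.30897612659606, 'fy': 393.30897612659606, 'cx': 253.83791585696886, 'cy': 185.4638011374056, 'rvec': array([ 2.3144083 , -0.1651109 ,  0.05547348]), 'tvec': array([-518.34397957,   81.39956599, 1140.00591056])}
inkstone []
paste_pot [([195.1, 280.1], 0.58)
[... 451 characters left out ...]
': 255.2198914305858, 'cy': 194.89470329720655, 'hand_eye': array([[-6.49901350e-04, -3.23672951e-01,  9.46168800e-01,
         3.11661732e+01],
       [ 6.80364767e-04, -9.46168924e-01, -3.23672526e-01,
         8.22187288e+01],
       [ 9.99999557e-01,  4.33384704e-04,  8.35132133e-04,
        -6.22311248e-02],
       [ 0.00000000e+00,  0.00000000e+00,  0.00000000e+00,
         1.00000000e+00]])}
inkstone [([342.0, 153.7], 0.65)]
paste_pot []
seal [([310.8, 310.8], 0.92), ([244.3, 339.6], 0.79)]
ink_case []
tray_round_large [([150.4, 178.0], 0.93)]
tray_round_small [([343.1, 152.4], 0.56)]
tray_square []
tray_long []
rinse_cup [([93.4, 27.6], 0.59)]
paint_dish [([126.6, 261.4], 0.57)]
1.65
```

```bash
python3 - <<'E'
import cv2
im=cv2.imread("pics/scene0.png");c=im[130:280,90:440];cv2.imwrite("pics/a.png",cv2.resize(c,(798,342),interpolation=cv2.INTER_CUBIC))
E
```

```text
(no output)
```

View pics/side0.png

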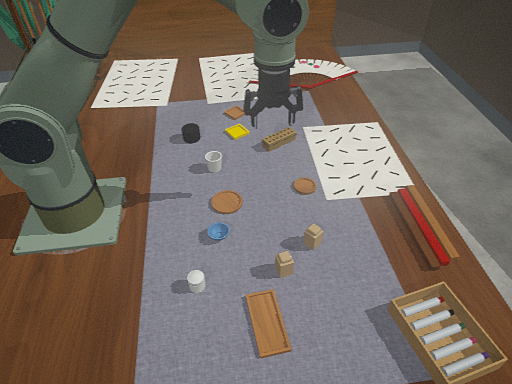

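View pics/a.png

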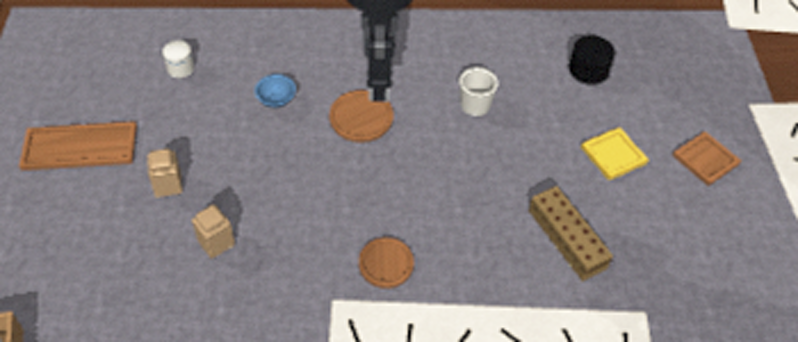

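View pics/wrist0.png

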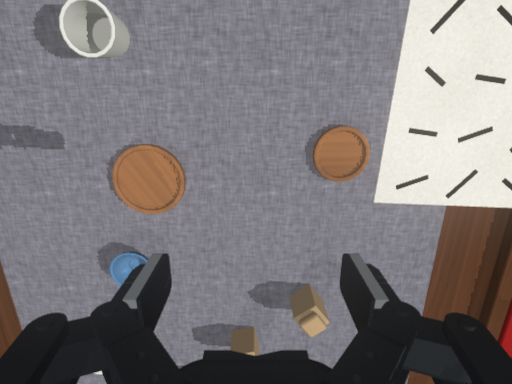

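```bash
cat > h.py <<'E'
import numpy as np, cv2
from scipy.spatial.transform import Rotation as R
from cell import r, fingers, optics, workorder, finder
def cam(n,s=None):
    """K, camera->world rotation, camera centre (mm)"""
    i=optics.camera_info(n);K=np.array([[i['fx'],0,i['cx']],[0,i['fy'],i['cy']],[0,0,1]])
    if 'hand_eye' in i:
        w,x,y,z=s['ee_rot'];T=np.eye(4);T[:3,:3]=R.from_quat([x,y,z,w]).as_matrix();T[:3,3]=s['position'];T=T@i['hand_eye']
        return K,T[:3,:3],T[:3,3]
    M=R.from_rotvec(i['rvec']).as_matrix();return K,M.T,-M.T@np.array(i['tvec'])
def back(c,p,z):
    K,M,o=c;d=M@np.linalg.inv(K)@[p[0],p[1],1];return (o+d*(z-o[2])/d[2])
def proj(c,P):
    K,M,o=c;q=(np.atleast_2d(P)-o)@M@K.T;return q[:,:2]/q[:,2:]
def quat(a):
    """tool down, jaw direction (tool z) at world angle a (mod pi)"""
    z=[np.cos(a),np.sin(a),0];x=[0,0,-1];M=np.array([x,np.cross(z,x),z]).T
    q=R.from_matrix(M).as_quat();return q[[3,0,1,2]]
E
python3 - <<'E'
from h import *
c=cam("scene");d=cam("side");print(c[2],d[2])
for n,z,a,b in [("inkstone",22,(347.8,157.4),(191,133)),("pot",22,(168,156),(196,281)),("sealA",28,(161,204),(285,264)),("sealB",28,(184.8,229),(313,237)),("case",17,(340,231),(279,139)),("large",8,(249,180.5),(226.5,202)),("small",8,(259.5,244.5),(304,186)),("sq",8,(400,199),(234.8,113)),("yellow",8,(359.5,197),(237,131.5)),("long",8,(124,194),(268,323)),("cup",25,(299.5,170),(213,161)),("dish",12,(211.3,169.8),(218.1,232))]:
    print(n,back(c,a,z).round()[:2],back(d,b,z).round()[:2])
s=r.sense();w=cam("wrist",s);print(w[2])
for p in[(148,179),(341,153)]:print(back(w,p,8).round())
print(quat(np.pi/2),s['ee_rot'])
E
```

```text
[1262.06977801   -9.28925534  963.5762601 ] [ 416.69713446 -844.49685793  829.52299647]
inkstone [349. 316.] [344. 320.]
pot [ 346. -290.] [ 343. -295.]
sealA [ 554. -282.] [ 562. -282.]
sealB [ 643. -200.] [ 651. -208.]
case [641. 249.] [645. 244.]
large [442. -17.] [439. -26.]
small [682.  15.] [679.   7.]
sq [516. 457.] [512. 447.]
yellow [508. 331.] [507. 324.]
long [ 499. -409.] [ 497. -418.]
cup [410. 148.] [411. 149.]
dish [ 399. -142.] [ 406. -141.]
[574.93023696  82.21793087 373.51143491]
[439. -22.   8.]
[681.  12.   8.]
[ 0.5 -0.5  0.5  0.5] [ 7.07071140e-01  8.98439574e-06  7.07142420e-01 -1.39122330e-05]
```

Two things look like the seal: A at scene (161,204), about y −282, and B at scene (185,228), about y −204. B is farther to the robot's left, so I take B. For the square tray I take the brown one at scene (400,199), not the yellow one at (359,197). A wrist view will serve as the close check.

```bash
python3 - <<'E'
from h import *
import pickle
q=r.sense()['ee_rot'];out={}
for k,p in (("R",(470,-360,404)),("L",(520,330,404))):
    r.reach(p,q);s=r.sense();im=optics.capture("wrist");out[k]=(im,cam("wrist",s));cv2.imwrite(f"pics/w{k}.png",im[...,::-1]);print(s['clock'],s['position'],s['joint_pos'].round(2))
pickle.dump(out,open("v.pkl","wb"))
cv2.imwrite("pics/RL.png",cv2.resize(np.hstack([out['R'][0],out['L'][0]])[...,::-1],(800,300),interpolation=cv2.INTER_AREA))
E
```

```text
3.05 [ 470.83650984 -358.8537976   404.02806192] [ 0.64  0.73 -0.08  1.42  0.07  0.99  0.54]
5.5583 [520.50695508 329.15880049 404.0301579 ] [-0.63  0.77  0.02  1.32 -0.02  1.04 -0.6 ]
```

View pics/wR.png

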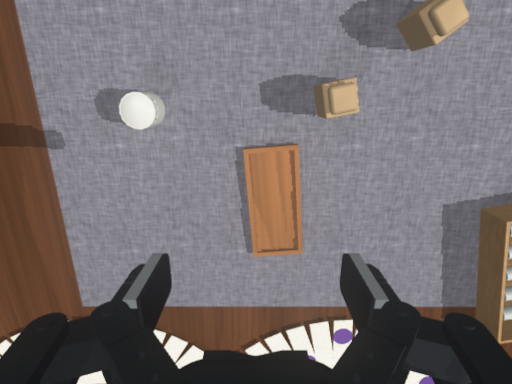

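View pics/wL.png

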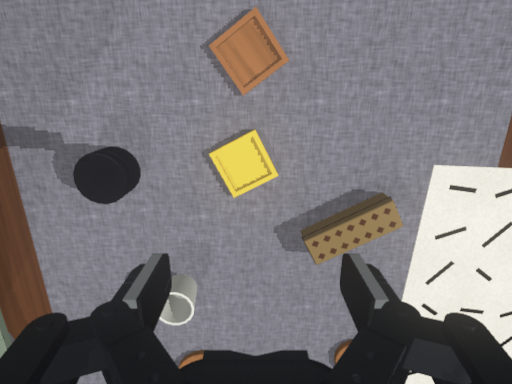

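The right view shows pot (140,110), seal A (343,97), seal B (435,22, cut off) and the long tray around (273,200). The left view shows the brown square tray (248,52), the yellow tray (243,163), the inkstone (107,175) and the case (352,230).

Next I compute the positions and look at seal B from closer up.

```bash
python3 - <<'E'
from h import *
import pickle
v=pickle.load(open("v.pkl","rb"))
def rect(k,pts,z):
    P=np.array([back(v[k][1],p,z)[:2] for p in pts],np.float32)
    e=P[1]-P[0],P[2]-P[1],P[3]-P[2],P[0]-P[3]
    return P.mean(0).round(1),[(round(float(np.hypot(*a)),1),round(float(np.degrees(np.arctan2(a[1],a[0]))),1)) for a in e]
print("long",rect("R",[(243,148),(298,144),(302,253),(254,256)],10))
print("sq",rect("L",[(256,9),(288,57),(243,95),(208,45)],10))
print("case",rect("L",[(302,238),(390,205),(402,227),(317,263)],34))
for k,n,p,z in [("L","ink top",(102,176),45),("R","pot top",(138,110),42),("R","sealB",(440,18),60),("R","sealA",(344,97),62)]:print(n,back(v[k][1],p,z).round(1))
# masks of the wooden trays, mapped to the rim plane
for k,box,z in (("R",(235,135,312,265),10),("L",(200,0,296,102),10)):
    im=v[k][0];x0,y0,x1,y1=box;h=cv2.cvtColor(im,cv2.COLOR_RGB2HSV)[y0:y1,x0:x1]
    m=((h[...,1]>90)).astype(np.uint8);ys,xs=np.nonzero(cv2.morphologyEx(m,cv2.MORPH_OPEN,np.ones((3,3))))
    P=np.array([back(v[k][1],(x+x0,y+y0),z)[:2] for x,y in zip(xs,ys)],np.float32);print(k,len(P),cv2.minAreaRect(P))
r.reach((645,-215,330),quat(0));s=r.sense();im=optics.capture("wrist");pickle.dump((im,cam("wrist",s)),open("s.pkl","wb"))
cv2.imwrite("pics/seal.png",cv2.resize(im[...,::-1][60:280,100:420],None,fx=2,fy=2,interpolation=cv2.INTER_CUBIC));print(s['clock'],s['position'])
w=cam("wrist",s);print(proj(w,[[645,-205,0],[645,-205,62],[558,-282,30]]))
E
```

```text
long (array([ 496.3, -412.5], dtype=float32), [(67.1, 4.3), (150.5, -85.1), (66.3, -175.8), (150.4, 95.2)])
sq (array([513.7, 453.6], dtype=float32), [(58.5, -52.6), (64.4, -141.6), (64.3, 125.9), (62.9, 33.1)])
case (array([642.4, 243.5], dtype=float32), [(113.8, 23.0), (35.1, -56.7), (114.8, -153.4), (42.1, 120.5)])
ink top [346.6 322.   45. ]
pot top [ 345.8 -294.    42. ]
sealB [ 641.3 -210.6   60. ]
sealA [ 559.  -280.1   62. ]
R 5695 ((495.8898620605469, -412.4418640136719), (67.77385711669922, 150.5606689453125), 4.910619258880615)
L 3650 ((513.7498168945312, 453.4878845214844), (63.6042594909668, 63.5938606262207), 35.70970916748047)
7.6417 [ 645.38634776 -213.75574271  330.18591417]
[[254.55785284 168.54212465]
 [254.47836925 186.38996153]
 [168.83870316 249.29141888]]
```

View pics/seal.png

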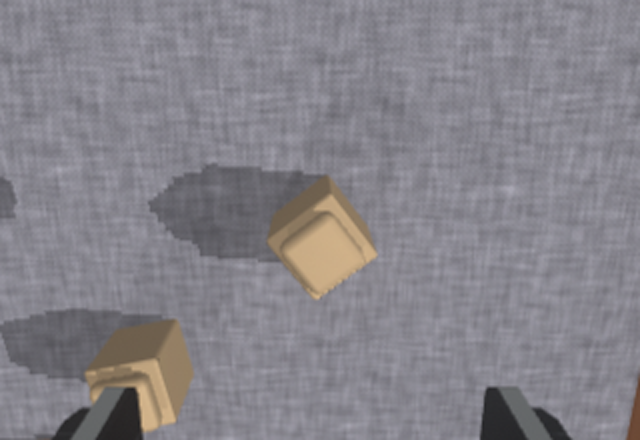

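```bash
cat >> h.py <<'E'
def best(xy,z,a):
    """jaw direction a or a+pi: the one that turns the last joint less"""
    js=[(q,r.ik((*xy,z),q)) for q in (quat(a),quat(a+np.pi))];js=[(q,j) for q,j in js if j is not None]
    return min(js,key=lambda t:abs(t[1][6]))[0]
def pick(xy,a,h):
    q=best(xy,300,a);r.reach((*xy,300),q);r.line_to((*xy,155+h+25),feed=150);r.line_to((*xy,155+h),feed=60)
    fingers.grab();s=r.sense();print("held",s['gripper_width'],s['position'],s['clock'])
    r.line_to((*xy,155+h+15),feed=60);r.line_to((*xy,300),feed=150);s=r.sense();print(s['gripper_width'],s['ft_force'])
def place(xy,a,h):
    q=best(xy,300,a);r.reach((*xy,300),q);z=155+h+6.5
    r.line_to((*xy,z+20),feed=130);r.line_to((*xy,z),feed=30);s=r.sense();print(s['position'],s['ft_force'])
    fingers.release();r.wait(.2);r.line_to((*xy,z+30),feed=80);r.line_to((*xy,330),feed=200)
    s=r.sense();im=optics.capture("wrist");print(s['clock'],s['position'],s['gripper_width']);return im,cam("wrist",s)
E
python3 - <<'E'
from h import *
import pickle
im,w=pickle.load(open("s.pkl","rb"))
f=lambda x,y,z:back(w,(x/2+100,y/2+60),z)[:2]
A,B,C=f(267,243,50),f(317,298,50),f(377,255,50);t=f(322,250,62)
for d in(B-A,C-B):print(np.hypot(*d),np.degrees(np.arctan2(d[1],d[0])))
c=(A+C)/2;print(c,t)
d=B-A;e=C-B;a=(np.arctan2(d[1],d[0])+np.arctan2(e[1],e[0])-np.pi/2)/2
xy=(c+t)/2;print(xy,np.degrees(a))
pick(xy,a,28)
im,w=place((513.7,453.5),np.radians(35.7-90),28)
cv2.imwrite("pics/p1.png",im[...,::-1])
E
```

```text
33.7051729085415 -49.52195659570584
33.078295428971195 37.77188961351772
[ 650.75994696 -206.99297606] [ 650.4164368  -203.78152952]
[ 650.58819188 -205.38725279] -50.87503349109406
held 35.50644726099333 [ 650.70563523 -205.42055602  183.40250379] 10.3167
35.16002182481428 [-0.65664947 -0.66476945 -2.59980565]
[513.68945383 453.49884317 189.43584585] [-0.06536136 -1.09762812  0.1146531 ]
17.5833 [513.58932797 453.33860707 328.98332783] 85.1291205029559
```

View pics/p1.png

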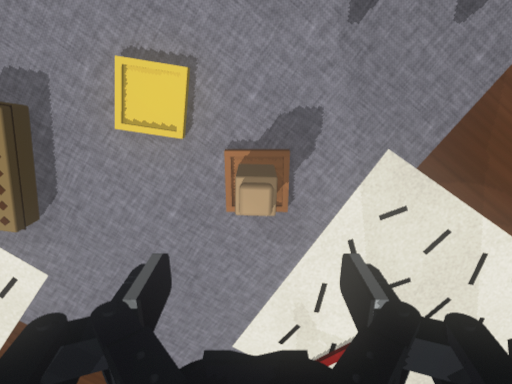

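The seal stands upright and square in the brown tray, its crown at (257,198) and the tray around (257,181). Next, the case.

```bash
python3 - <<'E'
from h import *
s=r.sense();w=cam("wrist",s);print("seal",back(w,(257,198),68),proj(w,[[513.7,453.5,68],[513.7,453.5,10]]))
pick((642.4,243.5),np.radians(114),26)
im,w=place((496,-412.5),np.radians(4.9),26)
cv2.imwrite("pics/p2.png",im[...,::-1])
E
```

```text
seal [510.6097738  451.65668718  68.        ] [[256.61407992 202.12806263]
 [256.45879529 182.27794429]]
held 39.42356568107437 [642.51319398 243.55021822 181.56828616] 21.4417
39.40701933710482 [-0.55433279  0.11611503 -1.61646193]
[ 495.94084171 -412.44580593  187.55393314] [-1.60026639  2.05735624  3.9889882 ]
28.7 [ 496.01389071 -412.28853739  328.9292263 ] 85.26649048174237
```

View pics/p2.png

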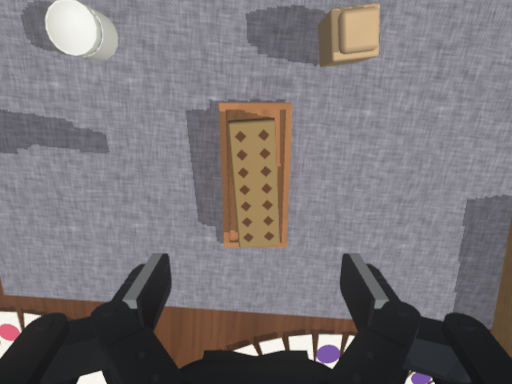

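```bash
python3 - <<'E'
from h import *
s=r.sense();w=cam("wrist",s)
for n,pts,z in(("case",[(229,121.5),(274,119),(280,246.5),(240,248)],40),("tray",[(219.5,103.5),(291.5,102.5),(287,247.5),(223,247.5)],10)):
    P=np.array([back(w,p,z)[:2] for p in pts]);print(n,P.mean(0).round(1),[(np.hypot(*e).round(1),np.degrees(np.arctan2(e[1],e[0])).round(1)) for e in np.roll(P,-1,0)-P])
im=cv2.imread("pics/p2.png")[90:260,205:305];cv2.imwrite("pics/p2c.png",cv2.resize(im,None,fx=3.5,fy=3.5,interpolation=cv2.INTER_CUBIC))
E
```

```text
case [ 496.4 -411.3] [(np.float64(37.9), np.float64(8.0)), (np.float64(120.5), np.float64(-81.1)), (np.float64(38.8), np.float64(-172.6)), (np.float64(120.0), np.float64(98.4))]
tray [ 495.8 -413.3] [(np.float64(66.4), np.float64(5.7)), (np.float64(150.2), np.float64(-84.7)), (np.float64(69.4), np.float64(-175.1)), (np.float64(149.3), np.float64(94.2))]
```

View pics/p2c.png

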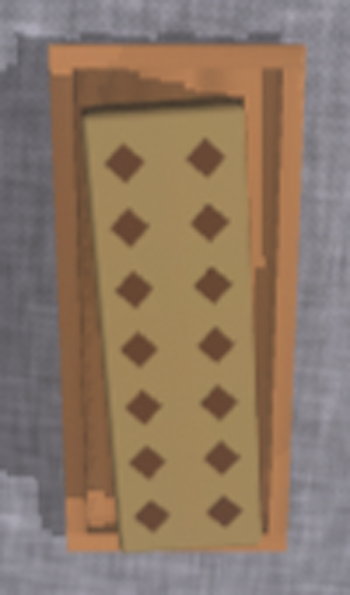

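The case is flat in its tray, about 2 mm off centre and about 4° off its axis, well inside the limits. Next, the pot.

```bash
python3 - <<'E'
from h import *
for p in [(345.8,-294,180),(345.8,-294,300),(346.5,320,180),(440,-22,190),(440,-22,330)]:
    print(p,[r.ik(p,quat(a)) is not None for a in (0,np.pi/2)])
pick((345.8,-294),0,25)
im,w=place((681,11.5),0,25)
cv2.imwrite("pics/p3.png",im[...,::-1]);print(proj(w,[[681,11.5,10],[681,11.5,51],[681+29,11.5,10],[681+20,11.5,46]]))
E
```

```text
(345.8, -294, 180) [True, True]
(345.8, -294, 300) [True, True]
(346.5, 320, 180) [True, True]
(440, -22, 190) [True, True]
(440, -22, 330) [True, True]
held 38.179762023647 [ 345.80931483 -293.90544189  180.31349095] 31.4917
38.44491592736672 [ 0.13017814  0.00980954 -0.66565162]
[680.98018116  11.46227352 186.44010202] [-0.9817448  -0.37498563  0.87855617]
38.05 [680.85867416  11.63901906 328.65711576] 85.55312362755505
[[255.66447573 179.93516061]
 [255.68974925 192.90401957]
 [284.61141103 179.95804885]
 [278.21916172 191.1372228 ]]
```

View pics/p3.png

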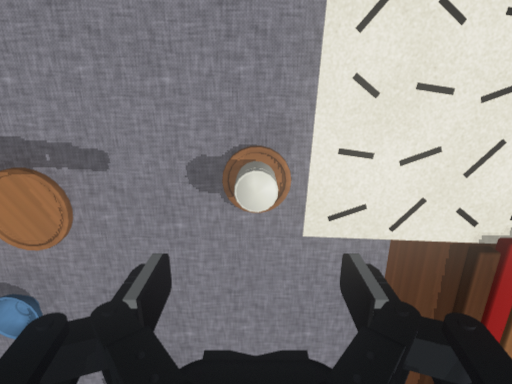

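The pot's lid is at (257,190), within about 3 px of the predicted centre (256,192), so it is centred in its tray. Last, the inkstone.

```bash
python3 - <<'E'
from h import *
pick((346.5,320.5),0,27)
im,w=place((440,-21.5),0,27)
cv2.imwrite("pics/p4.png",im[...,::-1]);print(proj(w,[[440,-21.5,10],[440,-21.5,51]]))
r.reach((575,0,404.6),quat(0))
a=optics.capture("scene");cv2.imwrite("pics/end.png",cv2.resize(a[130:280,90:440][...,::-1],(798,342),interpolation=cv2.INTER_CUBIC))
for t in("rinse_cup","paint_dish"):print(t,[(d['position'],round(d['conf'],2)) for d in finder.spot_in("scene",t)])
b=optics.capture("side");cv2.imwrite("pics/end2.png",b[...,::-1])
print(r.sense()['clock'])
E
```

```text
held 60.60225217106805 [346.32927671 320.55423893 182.55100994] 41.475
60.78159081347514 [ 0.13476778 -0.48767251 -4.47638665]
[440.05202513 -21.47789401 188.6820855 ] [-0.38722027 -0.08167901 -3.27471572]
47.5167 [439.97085774 -21.33011593 328.94197759] 84.9864705432242
[[255.32659125 179.84606802]
 [255.33486944 192.79423341]]
rinse_cup [([298.3, 172.3], 0.52), ([256.4, 240.3], 0.35)]
paint_dish [([210.7, 167.5], 0.65)]
48.4667
```

View pics/p4.png

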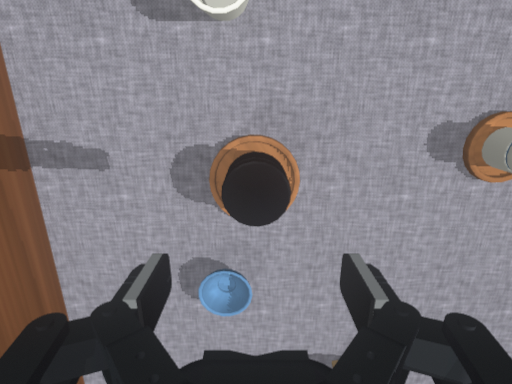

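View pics/end.png

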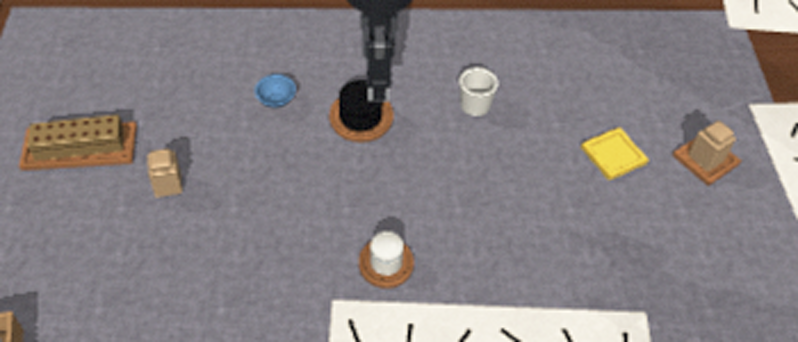

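View pics/end2.png

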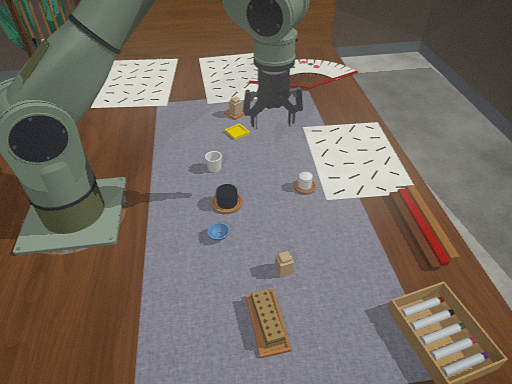

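All four things stand upright in their own trays, the cup and dish are where they started, and the arm is clear. I hand the job in.

```bash
python3 -c "
from h import *
r.wait(.3);workorder.close_job();print(r.sense()['clock'])"
```

```text
the job is handed in; nothing more can be done
the job is handed in; nothing more can be done
```

I put the seal, the ink-stick case, the paste pot and the inkstone each into its own tray and handed the job in at about 49 s. Of the two seal look-alikes I took the one farther to the robot's left. The other seal and the yellow tray were left alone.

The last wrist, scene and side pictures showed all four upright in their trays:

| Thing | Measured after placing |
|---|---|
| Seal | about 4 mm off centre, square by eye |
| Case | about 2 mm off centre, about 4° off its tray's axis, flat |
| Paste pot | within about 3 mm of centre, by eye |
| Inkstone | within about 3 mm of centre, by eye |

The cup and dish showed no visible movement. The finder put each within about 3 pixels of where it was at the start.

No check failed. The case met about 4 N as it touched down, but its size in the picture matched it lying flat on the tray floor. I did not measure heights or tilts beyond what the pictures show.

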